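Hang the punch tray on its two-post stand

ROBOT

A 6-joint arm with a two-finger parallel gripper is mounted at the origin on the work surface. World frame = base frame: x ahead of the robot, y to its left, z up, the work surface at z = 0. Lengths are in m, angles in rad, forces in N, time in s.
With the tool pointing down it reaches from about 0.35 to 0.775 m from the base axis. Payload 5.5 kg.
Tool frame: the origin (TCP) lies on the centre line of the jaws, within the pads' length; the fingertips stand 11 mm ahead of it and the grasp point (between the pads) lies 8 mm behind it; z points along the fingers, y is the direction in which the jaws open and shut (so a half turn about z gives the same grasp; the last joint's range is limited). The gripper opens to 85 mm and grips with 20 to 120 N. Pads are 22 mm wide; open, the fingers measure 114 mm over their backs; the gripper's body (76 mm by 85 mm) begins 54 mm behind the grasp point. The pads swing forward as they close: fully open they stand 13 mm farther back than shut.
Start: joints at [-1.257, 0.313, 0.046, 1.304, 0, 1.431], TCP at [0.252, -0.517, 0.242] pointing down, gripper open.
Joint ranges: [-2.76, 2.76], [-0.86, 1.69], [-1.03, 1.26], [-2.2, 2.34], [-1.47, 1.5], [-3.14, 3.14]. Speed limits (rad/s): [2.57, 2.57, 3.14, 3.14, 3.14, 3.14].

INTERFACE

Orientations are given as a unit quaternion [w, x, y, z].
In Python, from workcell import env, imaging, order gives the robot as it stands. The module is installed in compiled form; this text tells all that it offers.
- The arm moves only by the tool move_arm, never from a script. Its argument "deltas" is one flat list of numbers, 7 for each row, row after row: the gripper's target within -1 to 1 (shut at 1, half-way at 0, fully open at -1), then the shift along the tool's x, y, z in m, then the turn, a rotation vector about the tool's x, y, z in degrees. In form: [jaw, tx, ty, tz, ax, ay, az, jaw, tx, ty, tz, ax, ay, az, ...]. A call has 1 to 10 rows; each row shifts and turns the commanded pose from where the row before left it, along the tool's axes as they then stand; what a row does not reach is not made up. A row lasts 1/8 s, in which the tool goes at most 62.5 mm and 10.7 degrees, less where a joint would pass 70% of its speed; a pose out of reach is approached as far as the arm can. A call is refused whole if a number of a shift passes 0.0625 or a number of a turn 10.7, either way. A call with a gripper value outside its range is refused whole. The fingers move at their own pace and stop on an object; "squeeze" is the grip in N (left out, the last holds). Time passes only in rows, so rows that do not move let the fingers close. It gives the time, the measured TCP pose, the force and the opening at its end, in the units of the state.
- env.get_state(): the state, without advancing time (a new reading comes with each control period).
- imaging.read_camera(name): name is "side" or "top"; returns a dict with "img" (400x640x3 uint8, red, green, blue), "z_map" (400x640 float32, m along the optical axis (not along the pixel's ray), 0 where there is no reading), "fx", "fy", "cx", "cy" (pixels), "rvec" (rotation vector, rad) and "tvec" (3), from world to camera coordinates, as OpenCV has them. Camera axes: x right, y down, z forward; pixel columns grow to the right and rows downward; lengths in m; the calibration is good to about 2 mm. A picture is of the moment at which its call begins.
- order.hand_in(): hands the job in, once; it reports no verdict.
Trained networks look in a picture, given as the dict that the camera call returned (one of the last four; its "shot" number tells which), for a name from the list of things; names that differ only in an ending like _2 or _b are one class to them, and where a whole thing is asked for, a point or a joint stands for the part that bears it (a point fixed in the world has none). Each returns a list of dicts, best first, with "confidence" (0 to 1); they miss things now and then, are a little off and sometimes report something else, mostly with a low value. They report only what shows in the picture. A call takes as long as a camera call. They do not tell look-alikes from the thing itself.
- imaging.recognise(picture, thing): "centre" ([column, row] in pixels, amid what is visible of it).
- imaging.cut_out(picture, thing): "mask" (400x640 bool, what is visible of it) and "centre" ([column, row] in pixels, amid what is visible of it).
The state is a dict: "clock": time; "joint_pos": joint angles; "qvel": joint speeds; "tau": joint torques, N m; "tcp_pos": TCP position; "orientation": TCP orientation; "wrist_force": force on the tool from outside, world axes, zero at the start; "ft_torque": the same for the moment, N m; "finger_gap": finger opening in m.
Only numpy, scipy, OpenCV 4.12 (cv2) and the standard library are available. Lean on these libraries where they do the work, as an engineer would, in place of code of your own. Each camera call takes 0.05 s, during which the arm holds its last target.

TASK

Hang the punch tray that has a hole through each of its two side ears on the two-post steel stand, so that both pins come up through the two holes and both ears lie flat on the post tops. Lower it on gently rather than dropping it, let go, and leave the similar tray with solid ears where it is.

Things in the scene. Friction and masses are not known exactly. Their poses are not given: they have to be found in the camera images.
- tray_grip (a point): Handle of the loose dark wooden tray with HOLED ears: centre of the handle's free part, 75 mm above the tray's underside. Open box 90 (x) x 60 (y) x 50 mm high, steel punches in it, about 0.35 kg, upright on the bench. The handle is an upright board across its middle, 14 mm thick along x, 50 mm long along y, top 100 mm above the underside, 50 above the rim. z is up; same turned half round.
- tray_hole (a point): Centre of the hole in that tray's +y ear, at the ear's underside (44 mm above the tray's underside, 31 mm below the handle point). Two flat ears, 48 x 48 mm, 6 mm thick, stick out at the rim along +y and -y (156 mm overall); each has a round hole 32 mm in diameter, centre 54 mm from the tray's middle.
- plain_tray_grip (a point): The same handle point on the look-alike tray: same shape, size and wood, but its two ears are solid, without holes. It stays where it is.
- stand_seat (a point): Fixed steel stand: midway between its two pins, level with the post tops, 90 mm above the bench. Base 100 (x) x 160 (y) mm; two T-posts 54 mm either side along y, tops 84 (x) x 22 mm, each with an upright pin 10 mm thick, 30 mm tall. The box hangs between the posts, its y along the stand's y, either way round, handle point then 31 mm above this point.
Things that resemble listed ones, but are neither listed nor needed, are in the scene too. Leave any blue look-alike of the part that bears tray_grip alone. What is shaped like the part that bears stand_seat but red is not meant.

How it is judged:
At the end, for the whole second after the job is handed in: The holed tray hangs level and still on the stand, a pin through each hole: its handle point within 14 mm of the stand's middle along x and y and 25 to 36 mm above the post tops (31 when seated), its y within 0.25 rad of the stand's, tilt under 0.1 rad, speed under 0.03 m/s (x of tray_grip in the frame of stand_seat between -0.014 and 0.014 m and y of tray_grip in the frame of stand_seat between -0.014 and 0.014 m and z of tray_grip in the frame of stand_seat between 0.025 and 0.036 m and angle between the y axis of tray_grip and the y axis of stand_seat, either way round below 0.25 rad and angle between tray_grip's own z axis and vertical below 0.1 rad and linear speed of tray below 0.03 m/s); the robot touches nothing.
It fails at once if the tray drops or bangs down onto the stand (faster than 0.5 m/s while at pin height over it) (horizontal distance between tray_grip and stand_seat below 0.03 m and z of tray_grip in the frame of stand_seat below 0.061 m and linear speed of tray above 0.5 m/s).
It fails at once if the tray with solid ears is moved more than 40 mm (distance of plain_tray_grip from where it was at the start of the episode above 0.04 m).
It also fails if it takes over 38 s, if anything falls off the work surface, if the arm or the gripper's body presses on something with over 40 N, if the wrist force passes 120 N, or if a joint passes its speed limit or range.

## Working session

There is one attempt and no reset: what is moved stays moved. The work goes in short steps, Python scripts to look and compute and a tool call to move; the robot and the scene stay as the last step left them, time stands still between calls to the robot, and variables do not carry over. Pictures are saved under pics/ and viewed, and the job is handed in when it is done.

Besides the shell and the picture viewer there is one more tool, called after "Call:" by a JSON object that holds its "method" and its "body", one argument or row to a line. move_arm: Moves the arm, as the interface text tells. Its arguments: {"type":"object","properties":{"deltas":{"type":"array"},"squeeze":{"type":"number"}},"required":["deltas"]}

```bash
mkdir -p pics
cat > h.py <<'E'
from workcell import env, imaging, order
import numpy as np, cv2, pickle
def shot(n):
    p=imaging.read_camera(n); return p
def save(p,name): cv2.imwrite('pics/'+name,cv2.cvtColor(p['img'],cv2.COLOR_RGB2BGR))
def world(p,u,v,d):
    R=cv2.Rodrigues(np.array(p['rvec'],float))[0]; t=np.array(p['tvec'],float).reshape(3)
    u=np.asarray(u,float);v=np.asarray(v,float);d=np.asarray(d,float)
    c=np.stack([(u-p['cx'])/p['fx']*d,(v-p['cy'])/p['fy']*d,d],-1)
    return (c-t)@R
def cloud(p):
    v,u=np.mgrid[:400,:640]; return world(p,u,v,p['z_map'])
E
python3 - <<'E'
from h import *
for n in ['top','side']:
    p=shot(n); save(p,n+'0.png'); pickle.dump({k:v for k,v in p.items()},open(n+'0.pkl','wb'))
    C=cloud(p)
    for th in ['tray_grip','plain_tray_grip','stand_seat','tray_hole']:
        for r in imaging.recognise(p,th):
            c=np.round(r['centre']).astype(int); print(n,th,c,round(r['confidence'],2),C[c[1],c[0]].round(3))
print(env.get_state()['clock'])
E
```

```text
top tray_grip [434 234] 0.97 [ 0.331 -0.293  0.046]
top tray_grip [249 249] 0.86 [0.292 0.244 0.1  ]
top tray_grip [330 172] 0.63 [0.509 0.012 0.102]
top plain_tray_grip [439 180] 0.91 [ 0.488 -0.308  0.065]
top stand_seat [181 263] 0.79 [0.252 0.462 0.013]
top stand_seat [233 194] 0.58 [0.459 0.306 0.017]
top tray_hole [431 238] 0.81 [ 0.32  -0.295  0.002]
top tray_hole [247 250] 0.66 [0.289 0.249 0.101]
top tray_hole [328 173] 0.55 [0.507 0.018 0.098]
side tray_grip [289 201] 0.93 [0.51  0.031 0.038]
side tray_grip [340 269] 0.76 [0.287 0.26  0.045]
side tray_grip [371 161] 0.65 [ 0.319 -0.294  0.031]
side plain_tray_grip [326 147] 0.87 [ 0.491 -0.298  0.057]
side stand_seat [270 273] 0.92 [0.426 0.359 0.089]
side stand_seat [331 348] 0.68 [0.254 0.448 0.008]
side tray_hole [289 203] 0.98 [0.511 0.03  0.029]
side tray_hole [340 271] 0.85 [0.287 0.259 0.037]
side tray_hole [370 162] 0.62 [ 0.322 -0.294  0.026]
0.5
```

View pics/top0.png

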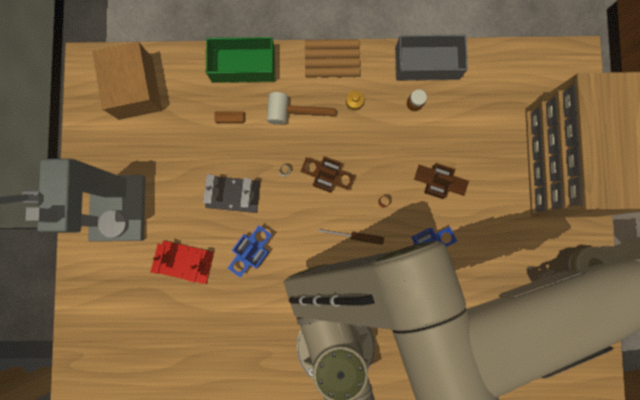

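View pics/side0.png

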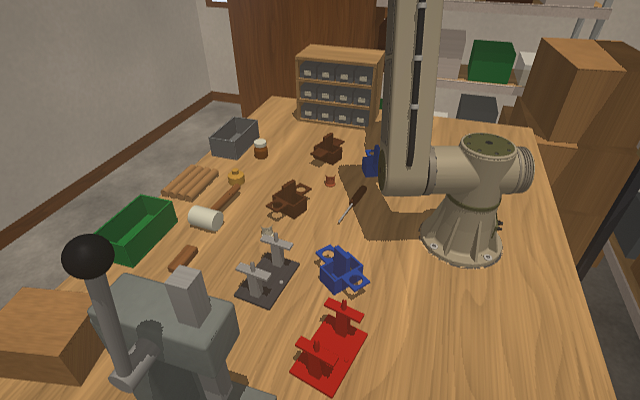

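Run:
```python
import pickle,cv2
p=pickle.load(open('top0.pkl','rb'));im=p['img'][:,:,::-1]
cs=[(434,234),(249,249),(330,172),(439,180),(181,263),(233,194)]
t=[cv2.resize(im[y-35:y+35,x-35:x+35],(260,260),interpolation=2) for x,y in cs]
cv2.imwrite('pics/crops.png',cv2.vconcat([cv2.hconcat(t[:3]),cv2.hconcat(t[3:])]))
```

```text
(no output)
```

View pics/crops.png

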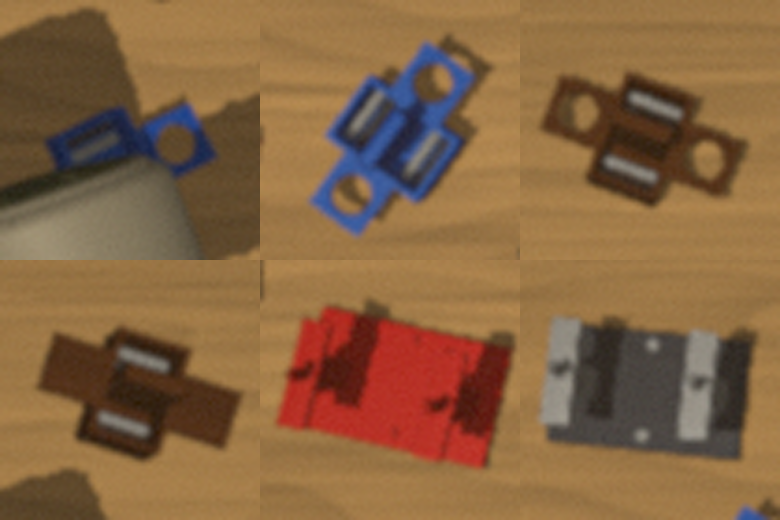

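Candidates, top picture:
- **Trays:** brown with holes (330,172) is the target. The brown one with solid ears (439,180) is the look-alike. The blue ones at (434,234) and (249,249) are decoys.
- **Stands:** grey steel (233,194) is the target. The red one (181,263) is a decoy.

The close crops confirm both choices. Next I measure their poses.

Run:
```python
import pickle
from h import world,cloud
import numpy as np,cv2
P={n:pickle.load(open(n+'0.pkl','rb')) for n in('top','side')}
C={n:cloud(P[n]) for n in P}
def rect(pts): 
    r=cv2.minAreaRect((pts*1000).astype(np.float32)); return np.round(r[0],1),np.round(r[1],1),round(r[2],1)
for n in P:
    c=C[n]; 
    m=(np.hypot(c[...,0]-.505,c[...,1]-.018)<.1)
    for lo,hi in((.088,.11),(.04,.06),(.03,.11)):
        q=c[m&(c[...,2]>lo)&(c[...,2]<hi)]; 
        print(n,'tray',lo,len(q),q.mean(0).round(4),q[:,2].max().round(4),rect(q[:,:2]))
    m=(np.hypot(c[...,0]-.455,c[...,1]-.31)<.11)
    q=c[m&(c[...,2]>.082)&(c[...,2]<.098)]; print(n,'tops',len(q),q[:,2].mean(),rect(q[:,:2]))
    k=cv2.kmeans(q[:,:2].astype(np.float32),2,None,(3,50,1e-6),5,cv2.KMEANS_PP_CENTERS)
    print(k[2].round(4)); 
    for i in(0,1):
        print(rect(q[k[1].ravel()==i][:,:2]))
    q=c[m&(c[...,2]>.102)&(c[...,2]<.13)]; print('pins',q.round(3).tolist()[:40])
    q=c[m&(c[...,2]>.003)&(c[...,2]<.02)]; print('base',rect(q[:,:2]),q[:,2].mean())
```

```text
top tray 0.088 90 [0.5141 0.0199 0.0995] 0.107 (array([514.7,  19.5]), array([49.3, 14.1]), 66.8)
top tray 0.04 546 [0.5146 0.0196 0.0502] 0.0598 (array([514.9,  19.5]), array([155.5,  90.4]), 68.1)
top tray 0.03 694 [0.5142 0.0198 0.0569] 0.107 (array([514.9,  19.5]), array([155.5,  90.4]), 68.1)
top tops 435 0.09029046310368187 (array([461.1, 309.9]), array([130.6,  84.2]), 83.6)
[[0.4553 0.2554]
 [0.4666 0.3624]]
(array([455. , 256.1]), array([22.4, 84.1]), 83.9)
(array([467.1, 363.3]), array([23. , 84.2]), 83.6)
pins [[0.47, 0.366, 0.118], [0.47, 0.363, 0.121], [0.47, 0.36, 0.119], [0.467, 0.36, 0.121], [0.468, 0.36, 0.109], [0.465, 0.366, 0.116], [0.465, 0.364, 0.116], [0.464, 0.36, 0.119], [0.465, 0.358, 0.115], [0.466, 0.358, 0.104], [0.463, 0.366, 0.109], [0.463, 0.363, 0.109], [0.463, 0.361, 0.105], [0.457, 0.258, 0.12], [0.457, 0.256, 0.119], [0.458, 0.253, 0.116], [0.455, 0.253, 0.117], [0.456, 0.252, 0.106], [0.452, 0.259, 0.115], [0.452, 0.256, 0.118], [0.452, 0.253, 0.115], [0.453, 0.252, 0.108], [0.451, 0.258, 0.106], [0.45, 0.254, 0.109]]
base (array([454.6, 311.4]), 
[... 866 characters left out ...]
0.107], [0.454, 0.261, 0.108], [0.452, 0.259, 0.107], [0.45, 0.258, 0.107], [0.457, 0.262, 0.105], [0.454, 0.26, 0.104], [0.451, 0.261, 0.106], [0.45, 0.258, 0.104], [0.453, 0.263, 0.104], [0.467, 0.366, 0.117], [0.464, 0.366, 0.118], [0.464, 0.361, 0.114], [0.469, 0.367, 0.115], [0.466, 0.368, 0.116], [0.464, 0.367, 0.116], [0.462, 0.365, 0.115], [0.468, 0.369, 0.114], [0.466, 0.369, 0.114], [0.464, 0.368, 0.114], [0.462, 0.366, 0.113], [0.462, 0.362, 0.109], [0.47, 0.366, 0.107], [0.466, 0.368, 0.11], [0.463, 0.37, 0.114], [0.463, 0.366, 0.11], [0.462, 0.363, 0.106], [0.469, 0.369, 0.107], [0.467, 0.369, 0.108]]
base (array([460.1, 312. ]), array([161.3, 101.3]), 83.1) 0.007974338705778955
```

```bash
cat > mv.py <<'E'
from h import *
from scipy.spatial.transform import Rotation as Ro
def info(target,ydir):
    s=env.get_state(); w,x,y,z=s['orientation']; R=Ro.from_quat([x,y,z,w])
    M=R.as_matrix(); p=np.array(s['tcp_pos'])
    yw=np.array([np.cos(np.radians(ydir)),np.sin(np.radians(ydir)),0])
    best=None
    for sg in(1,-1):
        Y=sg*yw;Z=np.array([0,0,-1.]);X=np.cross(Y,Z)
        T=Ro.from_matrix(np.stack([X,Y,Z],1)); rv=(R.inv()*T).as_rotvec(degrees=True)
        print('rot tool deg',rv.round(2),'joint6',np.round(s['joint_pos'][5],3))
    d=np.array(target)-p
    print('t',s['clock'],'p',p.round(4),'gap',s['finger_gap'],'F',np.round(s['wrist_force'],1))
    print('tool X',M[:,0].round(3),'Y',M[:,1].round(3),'Z',M[:,2].round(3)); print('delta tool',(M.T@d).round(4),'world',d.round(4))
E
python3 -c "
from mv import *
info([.5147,.0197,.242],-22)"
```

```text
rot tool deg [  0.   0. -42.] joint6 1.431
rot tool deg [  0.  -0. 138.] joint6 1.431
t 0.5 p [ 0.2521 -0.5168  0.2423] gap 0.08514571009658438 F [ 0. -1. -0.]
tool X [0.899 0.438 0.   ] Y [ 0.438 -0.899  0.   ] Z [ 0. -0. -1.]
delta tool [ 4.713e-01 -3.671e-01  3.000e-04] world [ 2.626e-01  5.365e-01 -3.000e-04]
```

Call:
{"method": "move_arm", "body": {
  "deltas": [-1,0.02,-0.015,0,0,0,0,-1,0.045,-0.035,0,0,0,0,-1,0.045,-0.035,0,0,0,0,-1,0.045,-0.035,0,0,0,0,-1,0.045,-0.035,0,0,0,0,-1,0.045,-0.035,0,0,0,0,-1,0.045,-0.035,0,0,0,0,-1,0.045,-0.035,0,0,0,0,-1,0.045,-0.035,0,0,0,0,-1,0.045,-0.035,0,0,0,0],
  "squeeze": 60
}}

```text
clock: 1.75
tcp_pos: [0.4901, -0.0322, 0.2427]
orientation: [0.0, 0.974, 0.225, 0.0]
wrist_force: [0.7, -0.7, -0.5]
finger_gap: 0.0855
```

Call:
{"method": "move_arm", "body": {
  "deltas": [-1,0.04,-0.03,0,0,0,0,-1,0,0,0,0,0,-10.5,-1,0,0,0,0,0,-10.5,-1,0,0,0,0,0,-10.5,-1,0,0,0,0,0,-10.5,-1,0,0,0,0,0,0]
}}

```text
clock: 2.5
tcp_pos: [0.5122, 0.0106, 0.2423]
orientation: [0.0, 0.83, 0.558, 0.0]
wrist_force: [-0.0, -0.4, -0.2]
finger_gap: 0.0851
```

```bash
python3 -c "
from mv import *
p=shot('side');save(p,'side1.png')
p=shot('top');save(p,'top1.png')
info([.5147,.0197,.070],-22)"
```

```text
rot tool deg [ 0.01  0.   -0.19] joint6 1.822
rot tool deg [ 0.0000e+00 -1.0000e-02  1.7981e+02] joint6 1.822
t 2.6 p [0.5122 0.0106 0.2423] gap 0.08522864817748396 F [-0.5 -0.2  0.1]
tool X [ 0.378  0.926 -0.   ] Y [ 0.926 -0.378  0.   ] Z [ 0. -0. -1.]
delta tool [ 0.0094 -0.0012  0.1723] world [ 0.0025  0.0091 -0.1723]
```

View pics/side1.png

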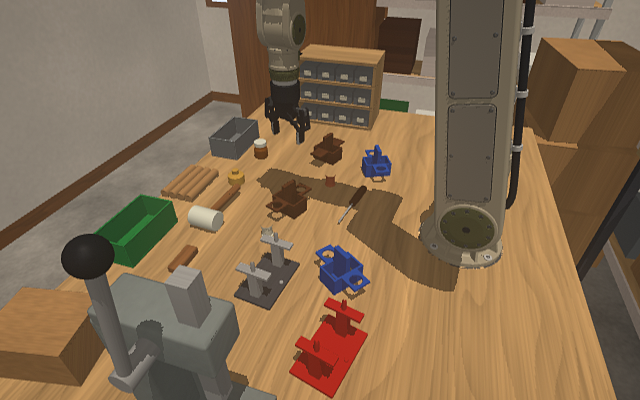

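The side view shows the open gripper at about (290,115), above the holed tray at (289,203), with nothing in the way. I'll go down now.

Call:
{"method": "move_arm", "body": {
  "deltas": [-1,0.009,-0.001,0.02,0,0,0,-1,0,0,0.04,0,0,0,-1,0,0,0.04,0,0,0,-1,0,0,0.03,0,0,0,-1,0,0,0.022,0,0,0,-1,0,0,0.012,0,0,0,-1,0,0,0.008,0,0,0,-1,0,0,0,0,0,0]
}}

```text
clock: 3.6
tcp_pos: [0.5147, 0.0193, 0.0703]
orientation: [0.0, 0.829, 0.559, -0.0]
wrist_force: [0.5, -0.3, -0.6]
finger_gap: 0.0855
```

Call:
{"method": "move_arm", "body": {
  "deltas": [0,0,0,0,0,0,0,0,0,0,0,0,0,0,0.3,0,0,0,0,0,0,0.5,0,0,0,0,0,0,1,0,0,0,0,0,0,1,0,0,0,0,0,0,1,0,0,0,0,0,0]
}}

```text
clock: 4.47
tcp_pos: [0.5145, 0.0193, 0.0703]
orientation: [-0.0, 0.829, 0.559, -0.0]
wrist_force: [-0.8, 0.4, 0.9]
finger_gap: 0.0134
```

```bash
python3 -c "
from mv import *
p=shot('side');save(p,'side2.png')
info([.5147,.0197,.070],-22)"
```

```text
rot tool deg [-0.  0.  0.] joint6 1.836
rot tool deg [-0.0e+00 -1.0e-02 -1.8e+02] joint6 1.836
t 4.525 p [0.5146 0.0193 0.0703] gap 0.013234890940451672 F [0.4 0.6 1.4]
tool X [ 0.375  0.927 -0.   ] Y [ 0.927 -0.375 -0.   ] Z [-0.  0. -1.]
delta tool [ 0.0004 -0.      0.0003] world [ 0.0001  0.0004 -0.0003]
```

View pics/side2.png

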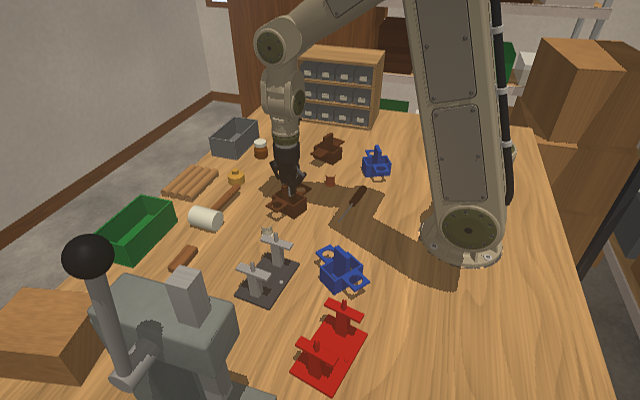

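Jaws closed at (288,190) on the handle, with a gap of 13.3 mm. That matches the 14 mm board, so I lift.

Call:
{"method": "move_arm", "body": {
  "deltas": [1,0,0,-0.005,0,0,0,1,0,0,-0.01,0,0,0,1,0,0,-0.025,0,0,0,1,0,0,-0.03,0,0,0,1,0,0,-0.03,0,0,0,1,0,0,-0.03,0,0,0,1,0,0,-0.02,0,0,0,1,0,0,-0.01,0,0,0,1,0,0,0,0,0,0]
}}

```text
clock: 5.65
tcp_pos: [0.5149, 0.0192, 0.2308]
orientation: [0.0, 0.829, 0.559, 0.0]
wrist_force: [0.9, -0.2, -3.8]
finger_gap: 0.0135
```

```bash
python3 -c "
from mv import *
p=shot('side');save(p,'side3.png')
info([.461,.3103,.23],-6.35)"
```

```text
rot tool deg [-2.000e-02  1.000e-02 -1.565e+01] joint6 1.836
rot tool deg [1.0000e-02 2.0000e-02 1.6435e+02] joint6 1.836
t 5.7 p [0.5145 0.0193 0.23  ] gap 0.013292151676230423 F [ 0.2 -0.1 -3.8]
tool X [ 0.375  0.927 -0.   ] Y [ 0.927 -0.375 -0.   ] Z [-0. -0. -1.]
delta tool [ 0.2498 -0.1586 -0.    ] world [-0.0535  0.291   0.    ]
```

View pics/side3.png

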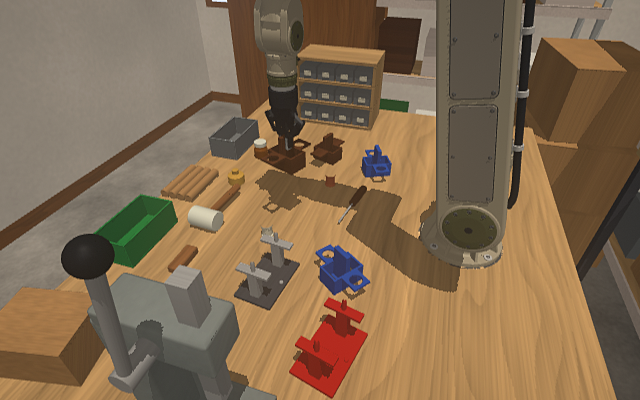

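The tray hangs from the gripper at (282,155), level, and the force reads 3.8 N, about its weight. I carry it to the stand.

Call:
{"method": "move_arm", "body": {
  "deltas": [1,0.01,-0.006,0,0,0,0,1,0.025,-0.016,0,0,0,0,1,0.035,-0.022,0,0,0,0,1,0.035,-0.022,0,0,0,0,1,0.035,-0.022,0,0,0,0,1,0.035,-0.022,0,0,0,0,1,0.035,-0.022,0,0,0,0,1,0.025,-0.016,0,0,0,0,1,0.015,-0.01,0,0,0,0,1,0,0,0,0,0,0]
}}

```text
clock: 6.95
tcp_pos: [0.461, 0.3112, 0.2295]
orientation: [0.0, 0.828, 0.56, -0.001]
wrist_force: [-0.8, -1.4, -4.0]
finger_gap: 0.0131
```

Call:
{"method": "move_arm", "body": {
  "deltas": [1,0,0,0,0,0,-3,1,0,0,0,0,0,-5,1,0,0,0,0,0,-5,1,0,0,0,0,0,-2.6,1,0,0,0,0,0,0,1,0,0,0,0,0,0]
}}

```text
clock: 7.7
tcp_pos: [0.4619, 0.3096, 0.2302]
orientation: [0.0, 0.746, 0.666, -0.0]
wrist_force: [-0.6, -0.4, -2.6]
finger_gap: 0.0136
```

```bash
python3 -c "
from mv import *
p=shot('side');save(p,'side4.png')
C=cloud(p)
q=shot('top');save(q,'top4.png');D=cloud(q)
info([.461,.3103,.116],-6.35)
def rect(pts):
    r=cv2.minAreaRect((pts*1000).astype(np.float32)); return np.round(r[0],1),np.round(r[1],1),round(r[2],1)
for c in(C,D):
    m=np.hypot(c[...,0]-.461,c[...,1]-.31)<.1
    for lo,hi in((.195,.22),(.14,.2),(.14,.225)):
        x=c[m&(c[...,2]>lo)&(c[...,2]<hi)]
        if len(x)>5: print(lo,len(x),x.mean(0).round(3),x[:,2].min().round(3),rect(x[:,:2]))
im=np.vstack([cv2.resize(p['img'][140:320,180:400],(780,600))])
cv2.imwrite('pics/c4.png',im[:,:,::-1])
im=cv2.resize(q['img'][120:270,150:320],(680,600)); cv2.imwrite('pics/d4.png',im[:,:,::-1])
"
```

```text
rot tool deg [-0.01  0.02 -0.11] joint6 2.13
rot tool deg [3.0000e-02 1.0000e-02 1.7989e+02] joint6 2.13
t 7.8 p [0.4618 0.3099 0.2302] gap 0.01308157214773442 F [ 0.2 -0.3 -2.5]
tool X [ 0.112  0.994 -0.   ] Y [ 0.994 -0.112 -0.   ] Z [-0. -0. -1.]
delta tool [ 0.0003 -0.0009  0.1142] world [-0.0008  0.0004 -0.1142]
0.195 920 [0.457 0.326 0.206] 0.195 (array([461.8, 309.9]), array([160.1,  91.6]), 83.2)
0.14 737 [0.448 0.32  0.181] 0.156 (array([461.6, 311.3]), array([63.1, 92.1]), 85.2)
0.14 1581 [0.453 0.324 0.195] 0.156 (array([461.4, 309.8]), array([160.2,  91.5]), 82.5)
0.195 381 [0.458 0.268 0.21 ] 0.195 (array([458.9, 270.3]), array([78.6, 90.7]), 84.9)
0.14 255 [0.459 0.3   0.175] 0.159 (array([461.3, 302.1]), array([45.7, 89.5]), 83.9)
0.14 632 [0.459 0.281 0.196] 0.159 (array([458.2, 278. ]), array([93.2, 90.4]), 81.7)
```

View pics/c4.png

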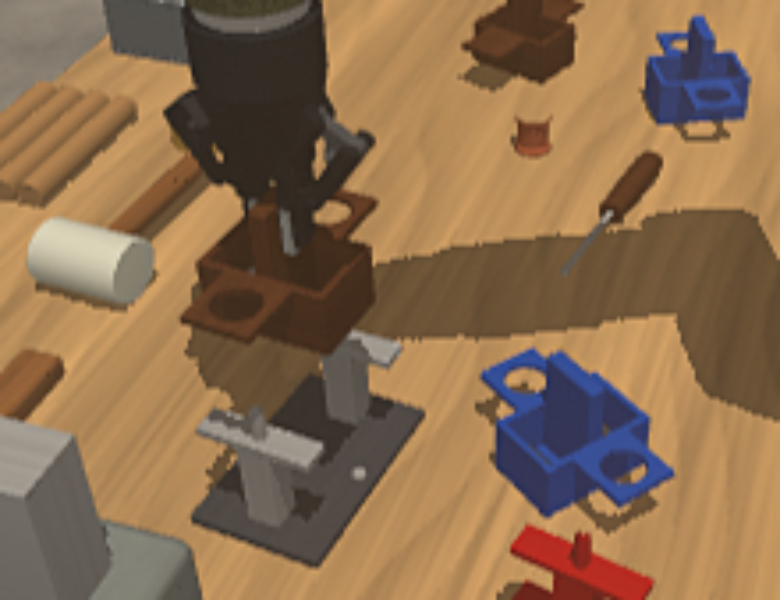

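View pics/d4.png

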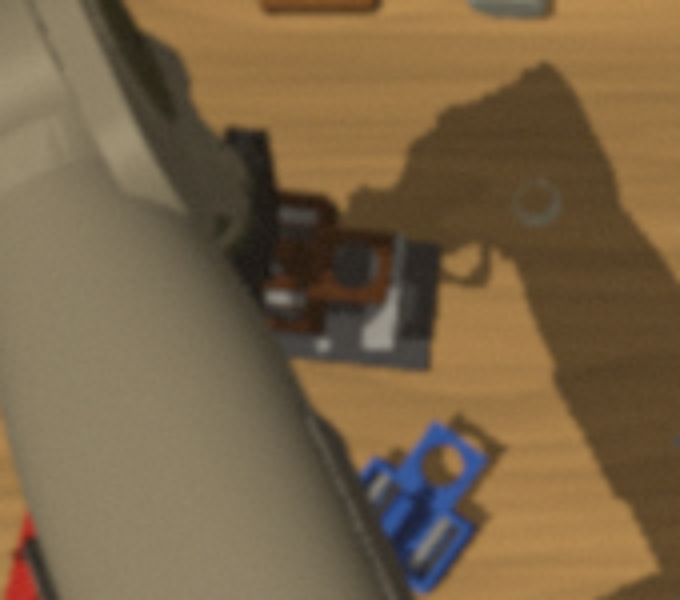

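In the crops the tray sits over the grey stand, with the ear hole at (235,300) lined up over the pin at (257,420). The measured tray and stand centres agree to about 1.5 mm, and yaw to under 1°. I'll lower it in two stages.

Call:
{"method": "move_arm", "body": {
  "deltas": [1,0,0,0.01,0,0,0,1,0,-0.001,0.015,0,0,0,1,0,0,0.015,0,0,0,1,0,0,0.015,0,0,0,1,0,0,0.015,0,0,0,1,0,0,0.01,0,0,0,1,0,0,0.01,0,0,0,1,0,0,0.008,0,0,0,1,0,0,0,0,0,0]
}}

```text
clock: 8.93
tcp_pos: [0.4605, 0.3102, 0.1317]
orientation: [-0.0, 0.745, 0.667, -0.001]
wrist_force: [0.2, 0.0, -3.1]
finger_gap: 0.0128
```

```bash
python3 -c "
from mv import *
p=shot('side')
info([.461,.3103,.116],-6.35)
im=np.vstack([cv2.resize(p['img'][180:320,200:380],(780,600))])
cv2.imwrite('pics/c5.png',im[:,:,::-1])
"
```

```text
rot tool deg [-0.01  0.01 -0.05] joint6 2.131
rot tool deg [2.0000e-02 1.0000e-02 1.7995e+02] joint6 2.131
t 8.975 p [0.4608 0.3103 0.1322] gap 0.013072582483874879 F [ 0.4  0.7 -2.4]
tool X [ 0.111  0.994 -0.   ] Y [ 0.994 -0.111 -0.   ] Z [-0. -0. -1.]
delta tool [-0.      0.0002  0.0162] world [ 0.0002 -0.     -0.0162]
```

View pics/c5.png

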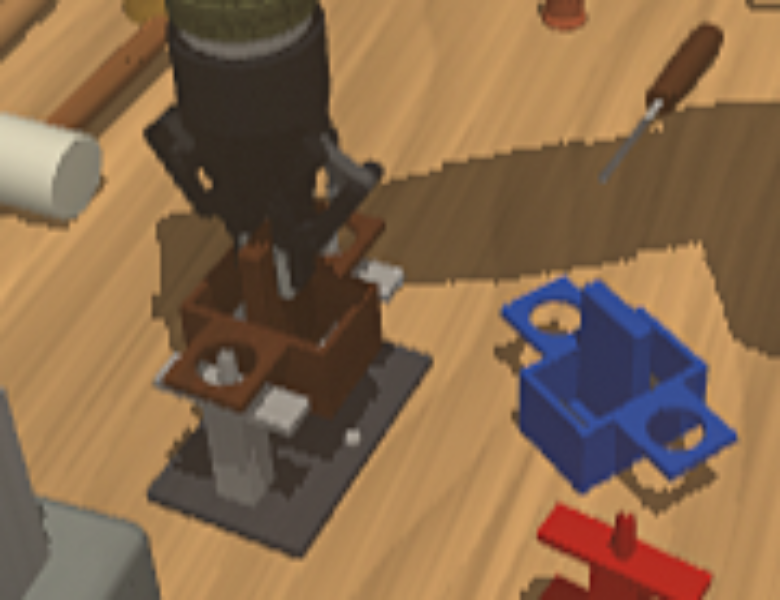

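The near pin has come up inside the hole at (228,360), and the wrist force hasn't changed. I'll lower slowly to the seat.

Call:
{"method": "move_arm", "body": {
  "deltas": [1,0,0,0.005,0,0,0,1,0,0,0.004,0,0,0,1,0,0,0.003,0,0,0,1,0,0,0.002,0,0,0,1,0,0,0.001,0,0,0,1,0,0,0,0,0,0]
}}

```text
clock: 9.72
tcp_pos: [0.4608, 0.3104, 0.1172]
orientation: [0.0, 0.745, 0.667, -0.0]
wrist_force: [0.6, 0.3, -3.2]
finger_gap: 0.0135
```

Call:
{"method": "move_arm", "body": {
  "deltas": [1,0,0,0.001,0,0,0,1,0,0,0,0,0,0]
}}

```text
clock: 9.98
tcp_pos: [0.4609, 0.3104, 0.1164]
orientation: [0.0, 0.745, 0.667, 0.0]
wrist_force: [0.8, -0.8, -2.8]
finger_gap: 0.0133
```

Call:
{"method": "move_arm", "body": {
  "deltas": [1,0,0,0.001,0,0,0,1,0,0,0,0,0,0]
}}

```text
clock: 10.22
tcp_pos: [0.4609, 0.3104, 0.1163]
orientation: [0.0, 0.745, 0.667, 0.0]
wrist_force: [-3.1, -1.1, 5.9]
finger_gap: 0.0133
```

Call:
{"method": "move_arm", "body": {
  "deltas": [1,0,0,0.001,0,0,0,1,0,0,0,0,0,0]
}}

```text
clock: 10.48
tcp_pos: [0.4609, 0.3104, 0.1163]
orientation: [0.0, 0.745, 0.667, 0.001]
wrist_force: [-5.0, -2.6, 12.5]
finger_gap: 0.0133
```

Contact came at TCP z 0.116 m, the predicted seat height, with 12 N upward. I ease off, open the jaws and check before retreating.

Call:
{"method": "move_arm", "body": {
  "deltas": [1,0,0,-0.001,0,0,0,0.5,0,0,0,0,0,0,0.2,0,0,0,0,0,0,-0.2,0,0,0,0,0,0,-0.2,0,0,0,0,0,0,-0.2,0,0,0,0,0,0]
}}

```text
clock: 11.22
tcp_pos: [0.4608, 0.3104, 0.1152]
orientation: [0.0, 0.745, 0.667, -0.0]
wrist_force: [0.4, 0.1, -0.1]
finger_gap: 0.0516
```

```bash
python3 -c "
from mv import *
p=shot('side')
info([.461,.3103,.116],-6.35)
im=np.vstack([cv2.resize(p['img'][180:320,200:380],(780,600))])
cv2.imwrite('pics/c6.png',im[:,:,::-1])
"
```

```text
rot tool deg [-0.    0.01 -0.05] joint6 2.131
rot tool deg [1.0000e-02 0.0000e+00 1.7995e+02] joint6 2.131
t 11.275 p [0.4608 0.3104 0.1152] gap 0.05141148629337561 F [ 0.  -0.2 -0.1]
tool X [ 0.111  0.994 -0.   ] Y [ 0.994 -0.111 -0.   ] Z [-0. -0. -1.]
delta tool [-0.      0.0002 -0.0008] world [ 0.0002 -0.0001  0.0008]
```

View pics/c6.png

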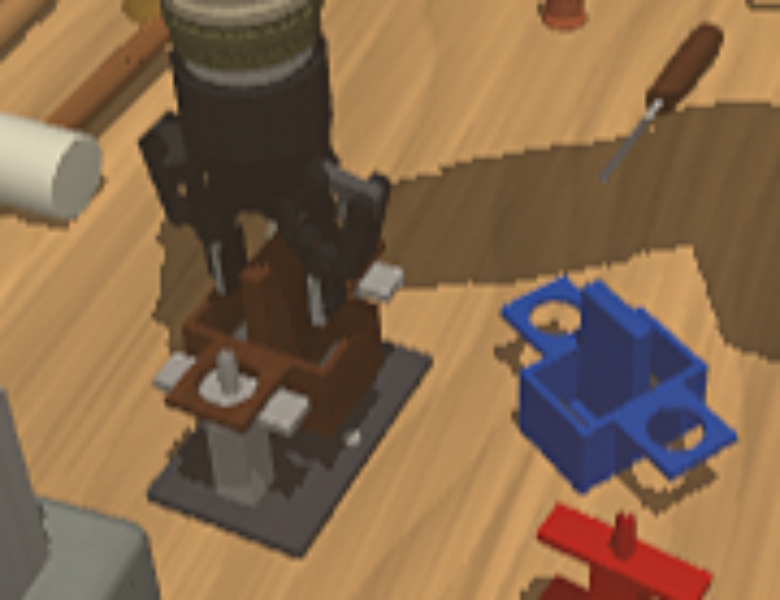

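The fingers are clear of the handle at (265,300). The pin stands centred in the near hole at (228,375), with the ear flat on the post. I'll go straight up and then swing clear so the top camera can see.

Call:
{"method": "move_arm", "body": {
  "deltas": [-0.2,0,0,-0.01,0,0,0,-0.2,0,0,-0.03,0,0,0,-0.2,0,0,-0.04,0,0,0,-0.2,0,0,-0.04,0,0,0,-0.2,0,0,-0.03,0,0,0,-0.2,-0.03,0,0,0,0,0,-0.2,-0.05,0,0,0,0,0,-0.2,-0.05,0,0,0,0,0,-0.2,-0.05,0,0,0,0,0,-0.2,-0.05,0,0,0,0,0]
}}

```text
clock: 12.52
tcp_pos: [0.4349, 0.0804, 0.2662]
orientation: [0.001, 0.745, 0.667, 0.001]
wrist_force: [0.4, -0.1, 1.3]
finger_gap: 0.0511
```

Call:
{"method": "move_arm", "body": {
  "deltas": [-0.2,-0.05,0,0,0,0,0,-0.2,-0.05,0,0,0,0,0,-0.2,0,0,0,0,0,0,-0.2,0,0,0,0,0,0]
}}

```text
clock: 13.02
tcp_pos: [0.4241, -0.0175, 0.2658]
orientation: [0.0, 0.746, 0.666, 0.0]
wrist_force: [-0.6, -0.0, -0.1]
finger_gap: 0.0512
```

```bash
python3 -c "
from mv import *
def rect(pts):
    r=cv2.minAreaRect((pts*1000).astype(np.float32)); return np.round(r[0],1),np.round(r[1],1),round(r[2],1)
p=shot('side');q=shot('top')
for n,c in(('side',cloud(p)),('top',cloud(q))):
    m=np.hypot(c[...,0]-.461,c[...,1]-.31)<.088
    brown=((p if n=='side' else q)['img'].astype(int)); br=(brown[...,0]-brown[...,2]>15)
    for lo,hi in((.135,.16),(.088,.105)):
        x=c[m&br&(c[...,2]>lo)&(c[...,2]<hi)]; 
        if len(x)<5: continue
        A=np.c_[x[:,:2]-x[:,:2].mean(0),np.ones(len(x))]
        print(n,lo,len(x),x[:,2].max().round(4),rect(x[:,:2]),np.linalg.lstsq(A,x[:,2],rcond=None)[0].round(3))
    x=c[(np.hypot(c[...,0]-.488,c[...,1]+.308)<.1)&(c[...,2]>.04)]; print('plain',rect(x[:,:2]))
print(env.get_state()['clock'],env.get_state()['wrist_force'])
a=cv2.resize(p['img'][200:320,210:330],(390,390));b=cv2.resize(q['img'][155:235,190:270],(390,390))
cv2.imwrite('pics/c7.png',np.hstack([a,b])[:,:,::-1])
o=__import__('pickle').load(open('top0.pkl','rb'));c=cloud(o);x=c[(np.hypot(c[...,0]-.488,c[...,1]+.308)<.1)&(c[...,2]>.04)]; print('plain before',rect(x[:,:2]))
"
```

```text
side 0.135 126 0.1461 (array([460.4, 311.8]), array([51.1, 14.2]), 83.0) [ 0.239 -0.036  0.142]
side 0.088 825 0.1048 (array([460.9, 311.6]), array([157.4,  91.3]), 84.3) [ 0.013 -0.002  0.093]
plain (array([ 492.5, -317.8]), array([159.3,  94.6]), 72.9)
top 0.135 94 0.1514 (array([462., 311.]), array([50.5, 14.2]), 83.4) [-0.001  0.02   0.145]
top 0.088 678 0.105 (array([462. , 310.7]), array([157.4,  90.5]), 83.1) [-0.004 -0.001  0.095]
plain (array([ 491.5, -318.9]), array([157.3,  90.3]), 71.3)
13.125 [ 0.00618278 -0.33053408 -0.06943864]
plain before (array([ 491.3, -318.8]), array([155.7,  91.5]), 71.4)
```

View pics/c7.png

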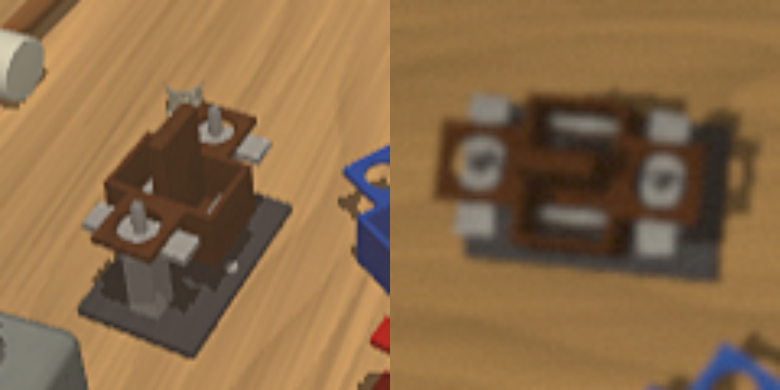

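Both pins stand centred in the holes (side crop (138,222) and (215,127), top crop (482,163) and (662,181)). The tray is level and within about 1 mm of the stand's middle, and the solid-eared tray hasn't moved. I'm handing in.

```bash
python3 -c "
from h import *
print(order.hand_in(), env.get_state()['clock'])"
```

```text
the job is handed in; nothing more can be done
the job is handed in; nothing more can be done
```

The brown tray with holed ears now hangs on the grey steel stand, with a pin up through each hole. I lowered it slowly to contact (12 N, at the predicted height), let go, and moved the arm clear. I handed the job in shortly after 13.1 s on the clock; the hand-in gives no verdict.

- **Final position:** the last pictures put the tray within about 1.5 mm of the stand's middle. Its y axis is within about 1° of the stand's, the rim and ears are level, and the handle top is at about 0.145 m where 0.146 m means seated.
- **Disagreement between cameras:** the side camera's fit of the handle top alone showed a slope of about 0.24. That fit covers only a narrow strip that includes the side face. The rim-and-ear fits from both cameras were level (slopes of 0.013 or less), so I went by those.
- **Left alone:** the solid-eared tray is where it was, to within 0.3 mm. I did not go near the blue trays or the red stand, and I did not re-measure them.

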